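Make up the courier tray of sample tubes

TASK

Make up the courier tray: first fold up all four of its sides until they stand upright, then take every transport tube out of the open drawer and press each one down into a pair of spring clips of its own on the tray floor until it snaps fully home, and last of all push the empty drawer shut until its catch seats. The sides must still stand upright at the end; do not knock the other things on the worktop about.

Things in the scene. Friction and masses are not known exactly. Their poses are not given: they have to be found in the camera images.
- tray: Fold-up courier tray of brown board, open on the worktop and fixed. Origin: centre of the underside of its floor (124 along tray x, 212 along tray y, 5 mm thick), z up. Four creased-on sides 65 mm high, 4 mm thick, crease lines 3 mm above the worktop at tray x = +-62 mm (208 mm long) and y = +-106 mm (120 mm long). Spring clips for three tubes lying along tray x, at tray y = +56, 0, -56 mm.
- far_side (a joint): Fold angle (rad) of the side on the tray's +x edge: 0 = flat, pointing outwards, 1.57 = upright, stop at 1.60; starts at 0.4 to 0.7. Stays at any angle where it is left; about 0.5 N at the free edge moves it. It can be raised by a finger outside the free edge that moves inwards and upwards round the crease line (a low side pushed level can jam).
- near_side (a joint): Fold angle (rad) of the side on the tray's -x edge: 0 = flat, pointing outwards, 1.57 = upright, stop at 1.60; starts at 0.4 to 0.7. Stays at any angle where it is left; about 0.5 N at the free edge moves it. It can be raised by a finger outside the free edge that moves inwards and upwards round the crease line (a low side pushed level can jam).
- left_side (a joint): Fold angle (rad) of the side on the tray's +y edge: 0 = flat, pointing outwards, 1.57 = upright, stop at 1.60; starts at 0.4 to 0.7. Stays at any angle where it is left; about 0.5 N at the free edge moves it. It can be raised by a finger outside the free edge that moves inwards and upwards round the crease line (a low side pushed level can jam).
- right_side (a joint): Fold angle (rad) of the side on the tray's -y edge: 0 = flat, pointing outwards, 1.57 = upright, stop at 1.60; starts at 0.4 to 0.7. Stays at any angle where it is left; about 0.5 N at the free edge moves it. It can be raised by a finger outside the free edge that moves inwards and upwards round the crease line (a low side pushed level can jam).
- far_side_edge (a point): Middle of the free edge of far_side, in mid-thickness, 65 mm from its crease line; shows where that edge is now.
- near_side_edge (a point): Middle of the free edge of near_side, in mid-thickness, 65 mm from its crease line; shows where that edge is now.
- left_side_edge (a point): Middle of the free edge of left_side, in mid-thickness, 65 mm from its crease line; shows where that edge is now.
- right_side_edge (a point): Middle of the free edge of right_side, in mid-thickness, 65 mm from its crease line; shows where that edge is now.
- clip1 (a point): Centre of a tube when snapped home here (tray y = +56 mm), 32 mm above the worktop, 27 above the tray floor; x axis = tube direction. Clips 8 mm wide stand 26 mm either way along x, 44 mm clear between them for gripper fingers. Their steel fingers are 52 mm high, splay 30 mm apart at the top, throat 19 mm at 43 mm height. A tube on the mouth lies about 20 mm too high; about 12 N presses it home.
- clip2 (a point): Centre of a tube when snapped home here (tray y = 0 mm), 32 mm above the worktop, 27 above the tray floor; x axis = tube direction. Clips 8 mm wide stand 26 mm either way along x, 44 mm clear between them for gripper fingers. Their steel fingers are 52 mm high, splay 30 mm apart at the top, throat 19 mm at 43 mm height. A tube on the mouth lies about 20 mm too high; about 12 N presses it home.
- clip3 (a point): Centre of a tube when snapped home here (tray y = -56 mm), 32 mm above the worktop, 27 above the tray floor; x axis = tube direction. Clips 8 mm wide stand 26 mm either way along x, 44 mm clear between them for gripper fingers. Their steel fingers are 52 mm high, splay 30 mm apart at the top, throat 19 mm at 43 mm height. A tube on the mouth lies about 20 mm too high; about 12 N presses it home.
- tube1: Transport tube, 100 mm long, about 70 g, lying in the drawer at the start (None: absent). Origin mid-length on its axis; own x axis along it. Round body 26 mm across over the middle 72 mm, gripped across the middle; 14 mm of hexagon at each end, 30 mm across flats, on which it lies without rolling, its axis 15 mm above the support. Any pair of clips, either way round.
- tube2: Transport tube, 100 mm long, about 70 g, lying in the drawer at the start (None: absent). Origin mid-length on its axis; own x axis along it. Round body 26 mm across over the middle 72 mm, gripped across the middle; 14 mm of hexagon at each end, 30 mm across flats, on which it lies without rolling, its axis 15 mm above the support. Any pair of clips, either way round.
- tube3: Transport tube, 100 mm long, about 70 g, lying in the drawer at the start (None: absent). Origin mid-length on its axis; own x axis along it. Round body 26 mm across over the middle 72 mm, gripped across the middle; 14 mm of hexagon at each end, 30 mm across flats, on which it lies without rolling, its axis 15 mm above the support. Any pair of clips, either way round.
- drawer_unit: White bench drawer unit, fixed. Origin on the worktop in mid-width, z up. Carcass 250 wide (y), 100 high, from x = +43 to +218 mm; a 48 mm high carton on top at the back. Drawer slides out to -x: inside 130 long, 210 wide, floor 19 and walls 59 mm above the worktop. Tubes lie along x at y = +62, 0, -62 mm; 14 mm high ridges beside the tube ends only leave an 80 mm wide finger channel.
- drawer (a joint): How far the drawer is open (m): 0 = fully home, 0.148 to 0.162 at the start. Slides with about 1 N; over the last 15 mm a spring roller catch has to be overcome (some 8 N), after which it seats at 0.
- drawer_front (a point): Middle of the outer face of the aluminium strip pull (10 mm high, full width) along the top of the drawer front, 89 mm above the worktop, 11 mm below the carcass top; x axis points into the unit. Push here, or on the white front 10 mm behind it (4 to 94 mm above the worktop).
- pill_jar: Bystander: white pill jar, 48 mm across, 85 mm tall. Origin: centre of its underside.
- wash_bottle: Bystander: white bottle, 66 mm across, 170 mm tall. Origin: centre of its underside.
- swab_carton: Bystander: paper-white carton 130 x 75 x 60 mm. Origin: centre of its underside.
- bandage_roll: Bystander: grey bandage roll standing on end, 60 mm across, 60 mm tall. Origin: centre of its underside.
- reagent_bottle: Bystander: amber bottle, 56 mm across, 100 mm tall. Origin: centre of its underside.
- kidney_bowl: Bystander: steel bowl, 110 mm across, 40 mm tall. Origin: centre of its underside.
Things that resemble listed ones, but are neither listed nor needed, are in the scene too. What is shaped like the tube3 but blue is not meant.

How it is judged:
By the outcome, as a careful person would: the job done as asked, in the order asked, and still so for the second after the job is handed in, with the robot touching nothing.
Of tube1, tube2, tube3 only 2 to 3 are there at a start; the rules pass over those that are not, and their reading is None.
At some moment in a run one of tube1, tube2, tube3 may be knocked a few centimetres aside while the robot is not near it.
Once in a run the grip may slacken for a moment while it holds something.
It also fails if it takes over 208 s, if anything falls off the work surface, if the arm or the gripper's body presses on something with over 40 N, if the wrist force passes 120 N, or if a joint passes its speed limit or range.

ROBOT

A 6-joint arm with a two-finger parallel gripper is mounted at the origin on the work surface. World frame = base frame: x ahead of the robot, y to its left, z up, the work surface at z = 0. Lengths are in mm, angles in rad, forces in N, time in s.
With the tool pointing down it reaches from about 375 to 750 mm from the base axis. Payload 9 kg.
Tool frame: the origin (TCP) lies midway between the tips of the shut fingers; the grasp point (between the pads) lies 19 mm behind it; z points along the fingers, y is the line along which they close (so a half turn about z gives the same grasp; the last joint's range is limited). The gripper opens to 85 mm and grips with 20 to 120 N. Pads are 22 mm wide; open, the fingers measure 114 mm over their backs; the gripper's body (76 mm by 85 mm) begins 54 mm behind the grasp point. The pads swing forward as they close: fully open they stand 13 mm farther back than shut.
Start: joints at [1.118, 0.104, 0.097, 1.564, 0, 1.353], TCP at [139.591, 583.567, 231.331] pointing down, gripper open.
Joint ranges: [-2.99, 2.99], [-0.84, 1.86], [-1.1, 1.16], [-1.84, 2.11], [-1.51, 1.56], [-3.14, 3.14]. Speed limits (rad/s): [2.22, 2.22, 2.57, 3.14, 3.14, 3.14].

INTERFACE

Orientations are given as a rotation vector (axis times angle).
In Python, from cell import monitor, optics, env gives the robot as it stands.
- The arm moves only by the shell command python3 -m crank 'ROWS' [OPENING] [FORCE]. ROWS is JSON, a list of rows, each an object of numbers: "dx", "dy", "dz": the shift along the tool's x, y, z in cm; "spin": the turn about the tool's z in rad. A call has 1 to 20 rows; each row shifts and turns the commanded pose from where the row before left it, along the tool's axes as they then stand; what a row does not reach is not made up. A row lasts 1/8 s, in which the tool goes at most 62.5 mm and 10.7 degrees, less where a joint would pass 70% of its speed; a pose out of reach is approached as far as the arm can. A call is refused whole if a number of a shift passes 6.25 or a number of a turn 0.188, either way. A call with a gripper value outside its range is refused whole. OPENING is the finger opening in cm, from 0 to 8.54, set as the call begins (- or left out, the last holds). The fingers move at their own pace and stop on an object; FORCE is the grip in N (left out, the last holds). Time passes only in rows, so rows that do not move let the fingers close. It gives the time, the measured TCP pose, the force, the opening and the grip force at its end, in the units of the state.
- monitor.observe(): the state, without advancing time (a new reading comes with each control period).
- optics.snapshot(name): name is "scene" or "top"; returns the picture (480x640x3 uint8, red, green, blue); there is no depth.
- optics.camera_info(name): a dict with "fx", "fy", "cx", "cy" (pixels), "k1" (the pictures are not rectified: a ray, as slopes to the right and down, at radius r is drawn at 1 + k1 r^2 times it, then the intrinsics apply), "xyz" and "orientation" of the camera in the world. Camera axes: x right, y down, z forward; pixel columns grow to the right and rows downward; lengths in mm; the calibration is good to about 2 mm. A picture is of the moment at which its call begins. camera_info takes no time and is no camera call.
- env.sign_off(): hands the job in; it is judged then, once.
The state is a dict: "time_s": time; "joint_pos": joint angles; "qd": joint speeds; "joint_efforts": joint torques, N m; "ee_pos": TCP position; "tcp_rot": TCP orientation; "ft_force": force on the tool from outside, world axes, zero at the start; "wrist_torque": the same for the moment, N m; "grip_width": finger opening in mm; "finger_force": force on a finger pad.
Only numpy, scipy, OpenCV 4.12 (cv2) and the standard library are available. Lean on these libraries where they do the work, as an engineer would, in place of code of your own. Each camera call takes 0.05 s, during which the arm holds its last target. There are 200 camera calls.

## Working session

There is one attempt and no reset: what is moved stays moved. The work goes in short steps, Python scripts to look and compute and a shell command to move; the robot and the scene stay as the last step left them, time stands still between calls to the robot, and variables do not carry over. Pictures are saved under pics/ and viewed, at most 14 in all, crops included, and the job is handed in when it is done.

```bash
mkdir -p pics; ls
cat > h.py <<'E'
import numpy as np, cv2
from cell import monitor, optics, env
from scipy.spatial.transform import Rotation as R
def cam(n):
    c=optics.camera_info(n); o=np.array(c["orientation"],float)
    Rm=R.from_rotvec(o).as_matrix() if o.size==3 else (o.reshape(3,3) if o.size==9 else R.from_quat(o).as_matrix())
    return c,Rm,np.array(c["xyz"],float)
def ray(n,u,v):
    c,Rm,p=cam(n)
    K=np.array([[c["fx"],0,c["cx"]],[0,c["fy"],c["cy"]],[0,0,1.]])
    xy=cv2.undistortPoints(np.array([[[u,v]]],float),K,np.array([c["k1"],0,0,0.]))[0,0]
    return p,Rm@np.array([*xy,1])
def onz(n,u,v,z):
    p,d=ray(n,u,v); return p+d*(z-p[2])/d[2]
def proj(n,X):
    c,Rm,p=cam(n); q=Rm.T@(np.array(X,float)-p); s=q[:2]/q[2]; s=s*(1+c["k1"]*(s@s))
    return np.array([c["fx"]*s[0]+c["cx"],c["fy"]*s[1]+c["cy"]])
def snap(n,f=None):
    im=optics.snapshot(n)
    if f: cv2.imwrite("pics/"+f,im[:,:,::-1])
    return im
E
python3 - <<'E'
from h import *
snap("scene","s0.png"); snap("top","t0.png")
for n in("scene","top"): print(optics.camera_info(n))
s=monitor.observe(); print(s); print(R.from_rotvec(s["tcp_rot"]).as_matrix().round(3))
E
```

```text
pics
{'fx': 573.0007537881489, 'fy': 573.0007537881489, 'cx': 322.33091992995253, 'cy': 235.3636357308068, 'k1': 0.004099282465175257, 'xyz': array([1007.32942282, -614.26668775, 1312.0949533 ]), 'orientation': array([-2.46148363, -0.85843482,  0.22970916])}
{'fx': 456.31325404680206, 'fy': 456.31325404680206, 'cx': 321.7985149352625, 'cy': 235.81469073103432, 'k1': -0.0680213025174626, 'xyz': array([ 388.14606519,    8.35884298, 1446.42756197]), 'orientation': array([-2.14320762,  2.19856066, -0.15417689])}
{'time_s': 0.1, 'joint_pos': array([ 1.11828250e+00,  1.04644398e-01,  9.65288015e-02,  1.56389270e+00,
       -1.58723070e-05,  1.35309310e+00]), 'qd': array([-5.37217862e-05, -2.30985990e-03,  1.97633842e-03, -1.22583048e-03,
       -7.96741576e-04, -1.71228371e-04]), 'joint_efforts': array([ 7.19025717e-03, -5.58209038e+01,  5.04717922e+01,  1.33290412e-02,
       -1.91074460e-04, -5.60144784e-07]), 'ee_pos': array([139.45667793, 583.25592721, 230.58722824]), 'tcp_rot': array([-3.67947870e-01, -3.11958418e+00,  1.80583617e-03]), 'ft_force': array([-0.74877197, -0.49711558,  0.07464262]), 'wrist_torque': array([-0.02065412, -0.04655485,  0.02257714]), 'finger_force': 0.0, 'grip_width': 85.50690553103477}
[[-0.973  0.233 -0.001]
 [ 0.233  0.973 -0.001]
 [ 0.    -0.001 -1.   ]]
```

View pics/t0.png

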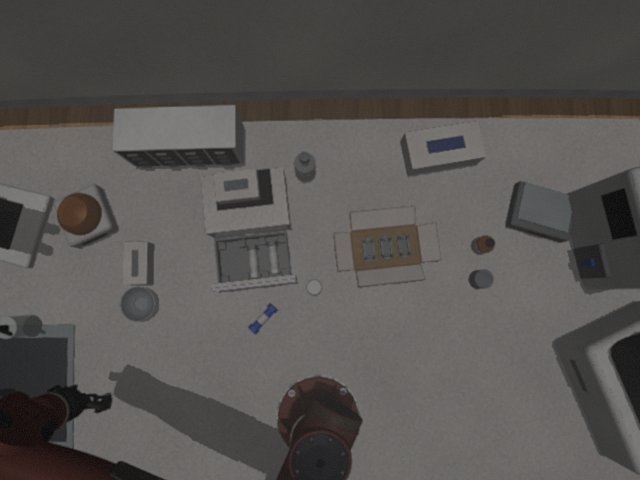

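View pics/s0.png

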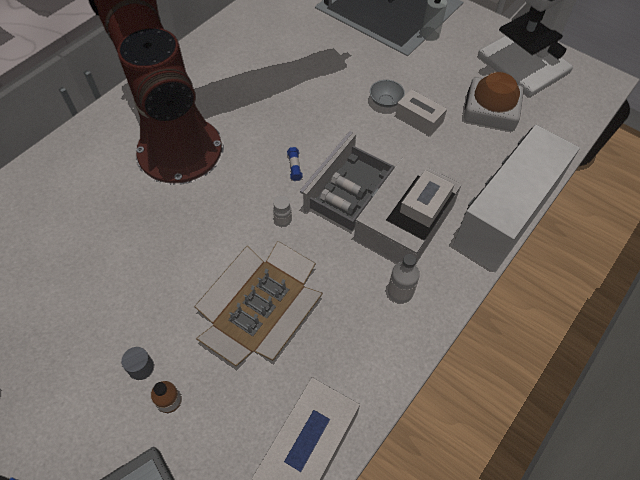

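The top view shows the tray at about (388,247). The drawer is at about (254,260), with two white-grey tubes at (253,262) and (274,258). The look-alike is a blue tube at (263,319) on the worktop. I'll enlarge the drawer and tray to confirm.

Run:
```python
from h import *
a=cv2.imread("pics/t0.png")[150:340,195:465]; b=cv2.convertScaleAbs(cv2.resize(a,(795,560),interpolation=cv2.INTER_CUBIC),alpha=1.7)
cv2.imwrite("pics/t0c.png",b)
a=cv2.imread("pics/s0.png")[120:370,190:470]; b=cv2.convertScaleAbs(cv2.resize(a,(672,600),interpolation=cv2.INTER_CUBIC),alpha=1.7)
cv2.imwrite("pics/s0c.png",b)
```

```text
(no output)
```

View pics/t0c.png

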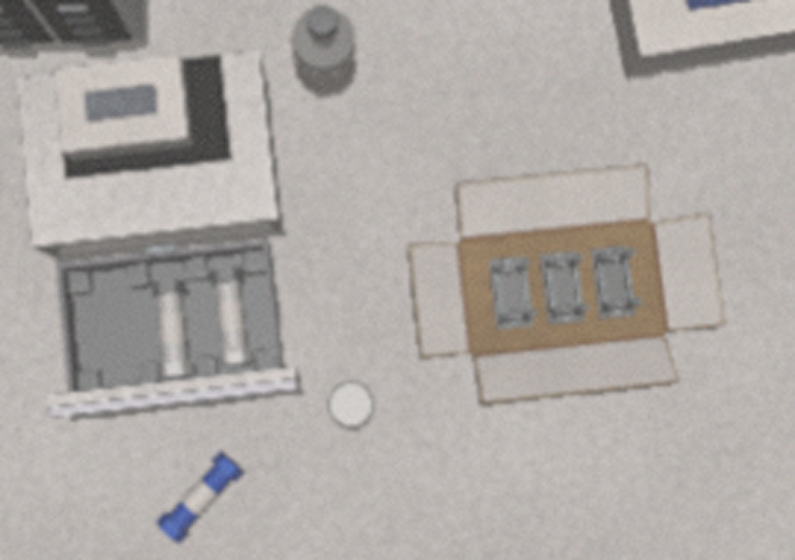

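View pics/s0c.png

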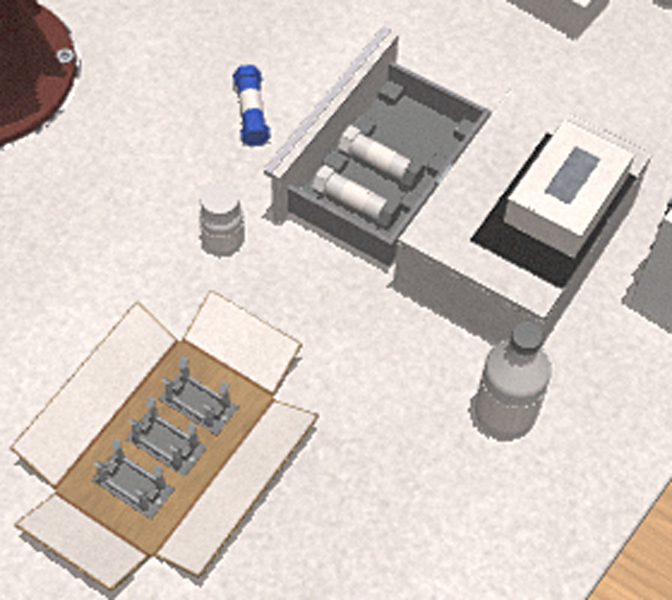

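The crops show exactly two tubes in the drawer, in the y=0 and y=-62 slots. The +62 slot is empty. They are white-grey and match the description; the blue one on the worktop is the decoy. Next I'll measure.

Run:
```python
from h import *
t=cv2.imread("pics/t0.png"); s=cv2.imread("pics/s0.png")
def floor(im,n,x0,y0,x1,y1):
    h=cv2.cvtColor(im,cv2.COLOR_BGR2HSV); m=cv2.inRange(h,(8,70,40),(25,255,255)); k=np.zeros_like(m);k[y0:y1,x0:x1]=m[y0:y1,x0:x1]
    k=cv2.morphologyEx(k,cv2.MORPH_CLOSE,np.ones((3,3)));k=cv2.morphologyEx(k,cv2.MORPH_OPEN,np.ones((5,5)))
    c=max(cv2.findContours(k,0,2)[0],key=cv2.contourArea)
    c=cv2.convexHull(c)[:,0].astype(float)
    P=np.array([onz(n,u,v,5)[:2] for u,v in c],np.float32); return cv2.minAreaRect(P)
print(floor(t,"top",340,215,430,280)); print(floor(s,"scene",190,250,330,370))
def T(u,v): return 195+u/2.944, 150+v/2.947
def S(u,v): return 190+u/2.4,120+v/2.4
def tri(a,b):
    p,d=ray("top",*T(*a));q,e=ray("scene",*S(*b))
    A=np.c_[d,-e]; x=np.linalg.lstsq(A,q-p,rcond=None)[0]; X=p+d*x[0];Y=q+e*x[1]
    return ((X+Y)/2).round(1),round(np.linalg.norm(X-Y),1)
for nm,a,b in [("far L",(458,183),(210,292)),]: pass
# scene view: camera beyond at +x,-y. corners matched
print("near L",tri((483,403),(138,304)),"near R",tri((676,380),(13,450)))
print("far L",tri((458,184),(317,415)),"far R",tri((647,164),(200,579)))
print("left far",tri((410,244),(300,346)),"left near",tri((421,356),(210,292)))
print("right far",tri((711,215),(110,590)),"right near",tri((723,325),(17,525)))
for q in [(171,280),(174,374),(229,270),(236,362)]: print("tube end z36",onz("top",*T(*q),36).round(1))
for q in [(52,408),(297,380)]: print("strip z92", onz("top",*T(*q),92).round(1))
print("pull tri",tri((50,405),(385,32)),tri((297,378),(268,170)))
print("carc",onz("top",*T(33,247),100),onz("top",*T(283,232),100),onz("top",*T(262,52),100))
for nm,q,z in [("jar",(351,404),85),("wash",(323,20),170)]: print(nm,onz("top",*T(*q),z).round(1))
for nm,q,z in [("amber",(486,243),95),("roll",(481,278),60),("bowl",(139,300),40)]: print(nm,onz("top",*q,z).round(1))
for q in [(405,135),(480,123),(485,155),(410,170)]: print("swab?",onz("top",*q,60).round(1))
```

```text
((519.1077270507812, -229.84075927734375), (125.47278594970703, 214.21832275390625), 4.723243236541748)
((518.79296875, -229.22195434570312), (131.68740844726562, 221.47921752929688), 5.108822345733643)
near L (array([ 396.7, -136.1,   31.8]), np.float64(4.8)) near R (array([ 414.4, -342. ,   32.9]), np.float64(3.5))
far L (array([ 629.8, -118.4,   29.7]), np.float64(3.4)) far R (array([ 648.2, -324.8,   24.1]), np.float64(3.8))
left far (array([565.9, -65.5,  29.7]), np.float64(2.0)) left near (array([446.8, -73.6,  28. ]), np.float64(2.1))
right far (array([ 590. , -388.9,   32.8]), np.float64(4.9)) right near (array([ 471.9, -396.4,   28.2]), np.float64(5.0))
tube end z36 [532.2 187.1  36. ]
tube end z36 [433.5 184.9  36. ]
tube end z36 [541.3 125.9  36. ]
tube end z36 [444.5 120.   36. ]
strip z92 [400.7 300.6  92. ]
strip z92 [422.7  54.7  92. ]
pull tri (array([402.7, 302.4,  87.6]), np.float64(3.1)) (array([425.1,  55. ,  96.4]), np.float64(1.5))
carc [562.48367223 318.02467297 100.        ] [571.63199388  65.49621921 100.        ] [758.69694651  83.69806364 100.        ]
jar [397.4   1.   85. ]
wash [770.3  19.7 170. ]
amber [ 514.8 -522.    95. ]
roll [ 410.4 -512.6   60. ]
bowl [370.8 538.9  40. ]
swab? [ 868.8 -298.9   60. ]
swab? [ 906.4 -545.5   60. ]
swab? [ 799.8 -553.4   60. ]
swab? [ 754.3 -308.7   60. ]
```

```bash
python3 -m crank '[{"spin":-0.16},{"spin":-0.16},{"dx":0},{"dx":0}]' 0 60
cat >> h.py <<'E'
C=np.array([519.,-229.6]); YAW=0.0865
def tray(p):
    c,s=np.cos(YAW),np.sin(YAW); d=np.array(p[:2])-C; return np.array([c*d[0]+s*d[1],-s*d[0]+c*d[1],p[2] if len(p)>2 else 0])
def world(t):
    c,s=np.cos(YAW),np.sin(YAW); return np.array([C[0]+c*t[0]-s*t[1],C[1]+s*t[0]+c*t[1],t[2]])
def go(tw):
    "tool-frame shift in cm from measured pose to world target"
    s=monitor.observe(); M=R.from_rotvec(s["tcp_rot"]).as_matrix(); d=M.T@(np.array(tw)-s["ee_pos"])/10
    y=np.arctan2(M[1,1],M[0,1])-np.pi/2
    print("tray",tray(s["ee_pos"]).round(1),"world",s["ee_pos"].round(1),"shift cm",d.round(2),"tool-y yaw",round(y,4),"F",s["ft_force"].round(2),"t",round(s["time_s"],1),"w",round(s["grip_width"],1))
E
python3 -c "
from h import *
go(world([0,190,200]))"
```

```text
tray [-307.9  842.6  230.6] world [139.5 583.3 230.6] shift cm [-49.82 -52.19   3.11] tool-y yaw -0.2348 F [-0.75 -0.5   0.07] t 0.1 w 85.5schema error: expected keys dx, dy, dz, spin
```

```bash
python3 -m crank '[{"dx":0,"dy":0,"dz":0,"spin":-0.16},{"dx":0,"dy":0,"dz":0,"spin":-0.161},{"dx":0,"dy":0,"dz":0,"spin":0},{"dx":0,"dy":0,"dz":0,"spin":0}]' 0 60
python3 -c "
from h import *
go(world([0,190,200]))"
```

```text
time_s: 0.6
ee_pos: [139.6, 583.5, 231.1]
tcp_rot: [0.13, -3.139, 0.0]
ft_force: [-0.8, -0.5, -0.6]
grip_width: 12.4
finger_force: 0.0
tray [-307.8  842.8  231.1] world [139.6 583.5 231.1] shift cm [-31.03 -65.16   3.12] tool-y yaw 0.0827 F [-0.83 -0.47 -0.64] t 0.6 w 12.4
```

```bash
python3 -m crank '[{"dx":-2,"dy":-4.3,"dz":0,"spin":0},{"dx":-2,"dy":-4.3,"dz":0,"spin":0},{"dx":-2,"dy":-4.3,"dz":0,"spin":0},{"dx":-2,"dy":-4.3,"dz":0,"spin":0},{"dx":-2,"dy":-4.3,"dz":0,"spin":0},{"dx":-2,"dy":-4.3,"dz":0,"spin":0},{"dx":-2,"dy":-4.3,"dz":0,"spin":0},{"dx":-2,"dy":-4.3,"dz":0,"spin":0},{"dx":-2,"dy":-4.3,"dz":0,"spin":0},{"dx":-2,"dy":-4.3,"dz":0,"spin":0},{"dx":-2,"dy":-4.3,"dz":0,"spin":0},{"dx":-2,"dy":-4.3,"dz":0,"spin":0},{"dx":-2,"dy":-4.3,"dz":0,"spin":0},{"dx":-2,"dy":-4.3,"dz":0,"spin":0},{"dx":-2,"dy":-4.3,"dz":0,"spin":0},{"dx":-1,"dy":-0.6,"dz":0,"spin":0},{"dx":0,"dy":0,"dz":0,"spin":0}]' 0 60
python3 -c "
from h import *
go(world([0,190,11]))"
```

```text
time_s: 2.72
ee_pos: [504.5, -38.2, 231.0]
tcp_rot: [0.132, -3.138, -0.001]
ft_force: [0.1, -0.2, -0.6]
grip_width: 0.0
finger_force: 0.0
tray [  2.1 191.9 231. ] world [504.5 -38.2 231. ] shift cm [ 0.19 -0.21 22.  ] tool-y yaw 0.0842 F [ 0.1  -0.21 -0.57] t 2.7 w 0.0
```

```bash
python3 -m crank '[{"dx":0,"dy":-0.2,"dz":5,"spin":0},{"dx":0,"dy":-0.2,"dz":5,"spin":0},{"dx":0,"dy":0,"dz":5,"spin":0},{"dx":0,"dy":0,"dz":5,"spin":0},{"dx":0,"dy":0,"dz":2,"spin":0},{"dx":0,"dy":0,"dz":0,"spin":0},{"dx":0,"dy":-0.4,"dz":-0.7,"spin":0},{"dx":0,"dy":-0.4,"dz":-0.7,"spin":0},{"dx":0,"dy":-0.5,"dz":-0.6,"spin":0},{"dx":0,"dy":-0.6,"dz":-0.6,"spin":0},{"dx":0,"dy":-0.7,"dz":-0.5,"spin":0},{"dx":0,"dy":-0.7,"dz":-0.4,"spin":0},{"dx":0,"dy":-0.8,"dz":-0.3,"spin":0},{"dx":0,"dy":-0.8,"dz":-0.3,"spin":0},{"dx":0,"dy":-0.7,"dz":-0.1,"spin":0},{"dx":0,"dy":-0.7,"dz":-0.1,"spin":0},{"dx":0,"dy":0,"dz":0,"spin":0},{"dx":0,"dy":0,"dz":0,"spin":0}]' 0 60
python3 -c "
from h import *
go(world([0,121.5,54])); snap('scene','s1.png')"
```

```text
time_s: 4.97
ee_pos: [510.2, -104.9, 54.1]
tcp_rot: [0.135, -3.138, -0.0]
ft_force: [0.4, -0.6, 0.1]
grip_width: -0.2
finger_force: 0.0
tray [  2.  125.   54.1] world [ 510.2 -104.9   54.1] shift cm [ 0.2  -0.35  0.01] tool-y yaw 0.0862 F [ 0.4  -0.62  0.13] t 5.0 w -0.2
```

View pics/s1.png

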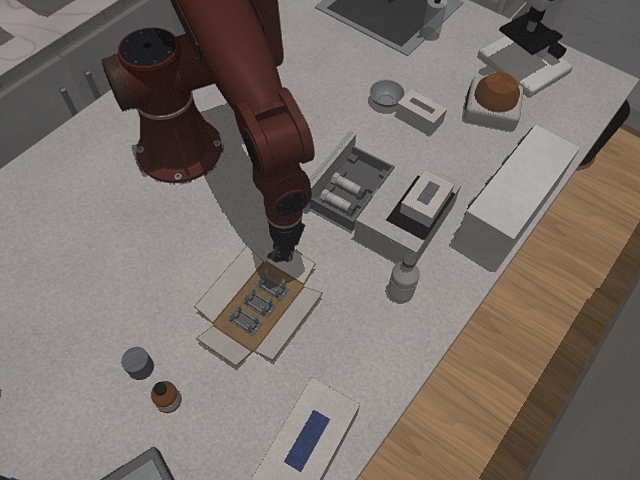

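Run:
```python
from h import *
t=snap("top")
a=cv2.imread("pics/s1.png")[215:375,185:345]; b=t[200:300,325:425,::-1]
cv2.imwrite("pics/c1.png",cv2.convertScaleAbs(np.hstack([cv2.resize(a,(400,400),interpolation=2),cv2.resize(b,(400,400),interpolation=2)]),alpha=1.7))
```

```text
(no output)
```

View pics/c1.png

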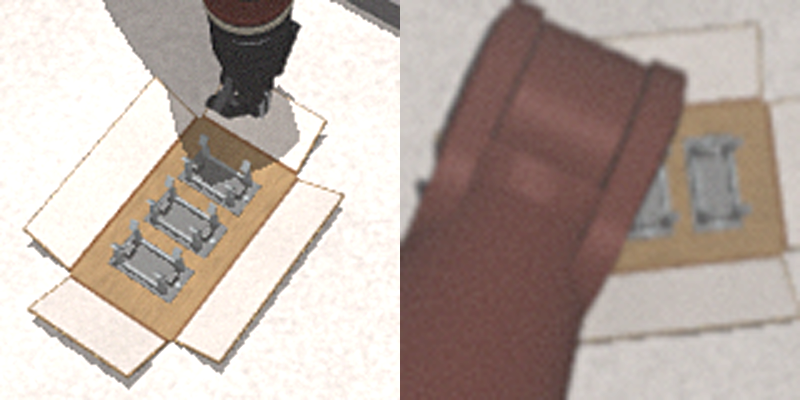

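The left side is still low: the fingertip slid over its edge because it started too high. I'll repeat with the tip much lower under the edge.

```bash
python3 -m crank '[{"dx":0.2,"dy":2.2,"dz":-2,"spin":0},{"dx":0,"dy":2.2,"dz":0,"spin":0},{"dx":0,"dy":2.1,"dz":0,"spin":0},{"dx":0,"dy":0,"dz":3,"spin":0},{"dx":0,"dy":0,"dz":3,"spin":0},{"dx":0,"dy":0,"dz":0.7,"spin":0},{"dx":0,"dy":0,"dz":0,"spin":0},{"dx":0,"dy":0,"dz":0,"spin":0}]' 0 60
python3 -c "
from h import *
go(world([0,181,7]))"
```

```text
time_s: 6.08
ee_pos: [503.6, -40.8, 8.7]
tcp_rot: [-0.135, 3.137, -0.001]
ft_force: [0.2, 0.1, 0.7]
grip_width: 0.4
finger_force: 0.0
tray [  1.  189.4   8.7] world [503.6 -40.8   8.7] shift cm [ 0.1  -0.84  0.17] tool-y yaw 0.0862 F [0.18 0.08 0.74] t 6.1 w 0.4
```

```bash
python3 -m crank '[{"dx":0.1,"dy":-0.4,"dz":0.1,"spin":0},{"dx":0,"dy":-0.4,"dz":0,"spin":0},{"dx":0,"dy":-0.3,"dz":0,"spin":0},{"dx":0,"dy":0,"dz":0,"spin":0},{"dx":0,"dy":-0.35,"dz":-0.55,"spin":0},{"dx":0,"dy":-0.35,"dz":-0.55,"spin":0},{"dx":0,"dy":-0.45,"dz":-0.45,"spin":0},{"dx":0,"dy":-0.45,"dz":-0.45,"spin":0},{"dx":0,"dy":-0.5,"dz":-0.35,"spin":0},{"dx":0,"dy":-0.5,"dz":-0.35,"spin":0},{"dx":0,"dy":0,"dz":0,"spin":0}]' 0 60
python3 -c "
from h import *
go(world([0,181,7])); t=snap('scene');cv2.imwrite('pics/c2.png',cv2.convertScaleAbs(cv2.resize(t[215:375,185:345,::-1],(400,400),interpolation=2),alpha=1.7))"
```

```text
time_s: 7.45
ee_pos: [505.1, -78.2, 33.6]
tcp_rot: [-0.134, 3.138, -0.001]
ft_force: [0.6, -1.1, 0.3]
grip_width: -0.3
finger_force: 0.0
tray [ -0.7 152.1  33.6] world [505.1 -78.2  33.6] shift cm [-0.07  2.9   2.65] tool-y yaw 0.0855 F [ 0.59 -1.12  0.35] t 7.5 w -0.3
```

View pics/c2.png

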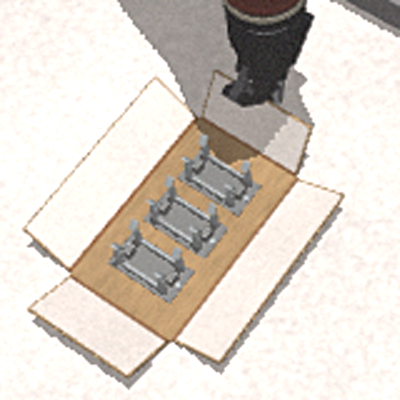

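Run:
```python
from h import *
s=monitor.observe();p=s["ee_pos"]
f=lambda X:((proj("scene",X)-[185,215])*2.5).round(0)
print("tip",f(p))
for ph in(.5,.6,.7,.8,.9,1.0):
    print(ph,[f(world([x,106+65*np.cos(ph),3+65*np.sin(ph)])) for x in(-60,0,60)])
```

```text
tip [270.  97.]
0.5 [array([229.,  62.]), array([277.,  90.]), array([325., 118.])]
0.6 [array([227.,  62.]), array([275.,  89.]), array([323., 118.])]
0.7 [array([225.,  62.]), array([272.,  90.]), array([321., 118.])]
0.8 [array([222.,  62.]), array([270.,  90.]), array([319., 119.])]
0.9 [array([219.,  64.]), array([267.,  92.]), array([316., 120.])]
1.0 [array([216.,  65.]), array([264.,  94.]), array([313., 122.])]
```

```bash
python3 -m crank '[{"dx":0,"dy":-0.6,"dz":-0.3,"spin":0},{"dx":0,"dy":-0.6,"dz":-0.25,"spin":0},{"dx":0,"dy":-0.6,"dz":-0.15,"spin":0},{"dx":0,"dy":-0.6,"dz":-0.1,"spin":0},{"dx":0,"dy":-0.5,"dz":0,"spin":0},{"dx":0,"dy":0,"dz":0,"spin":0},{"dx":0,"dy":0,"dz":0,"spin":0}]' 0 60
python3 -c "
from h import *
go(world([0,121.5,46])); t=snap('scene');cv2.imwrite('pics/c3.png',cv2.convertScaleAbs(cv2.resize(t[215:375,185:345,::-1],(400,400),interpolation=2),alpha=1.7))"
```

```text
time_s: 8.38
ee_pos: [507.3, -106.3, 41.2]
tcp_rot: [0.135, -3.139, -0.0]
ft_force: [0.2, 0.0, 1.3]
grip_width: -0.2
finger_force: 0.0
tray [ -1.  123.9  41.2] world [ 507.3 -106.3   41.2] shift cm [-0.1  -0.24 -0.48] tool-y yaw 0.0861 F [0.16 0.04 1.27] t 8.4 w -0.2
```

View pics/c3.png

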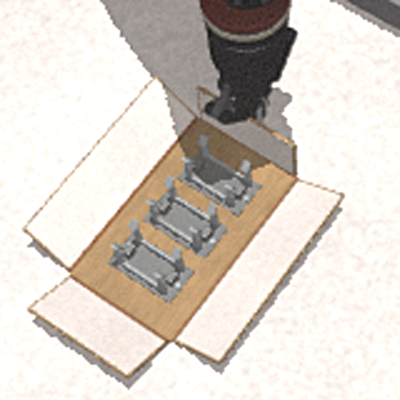

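```bash
python3 -c "
from h import *
f=lambda X:((proj('scene',X)-[185,215])*2.5).round(0)
for ph in(1.2,1.3,1.4,1.5,1.6): print(ph,[f(world([x,106+65*np.cos(ph),3+65*np.sin(ph)])) for x in(-60,60)])"
python3 -m crank '[{"dx":0,"dy":-0.2,"dz":0,"spin":0},{"dx":0,"dy":0,"dz":0,"spin":0},{"dx":0,"dy":0,"dz":0,"spin":0}]' 0 60
python3 -m crank '[{"dx":0,"dy":-0.2,"dz":0,"spin":0},{"dx":0,"dy":0,"dz":0,"spin":0},{"dx":0,"dy":0,"dz":0,"spin":0}]' 0 60
```

```text
1.2 [array([208.,  70.]), array([306., 128.])]
1.3 [array([205.,  74.]), array([303., 132.])]
1.4 [array([201.,  78.]), array([299., 136.])]
1.5 [array([197.,  82.]), array([296., 140.])]
1.6 [array([193.,  86.]), array([292., 145.])]
time_s: 8.8
ee_pos: [507.6, -108.3, 41.3]
tcp_rot: [-0.135, 3.139, 0.0]
ft_force: [0.2, 0.5, -0.4]
grip_width: 0.3
finger_force: 0.0
time_s: 9.18
ee_pos: [507.7, -110.2, 41.3]
tcp_rot: [-0.136, 3.139, 0.001]
ft_force: [-0.5, 2.8, -0.2]
grip_width: 0.1
finger_force: 1.0
```

```bash
python3 -m crank '[{"dx":0,"dy":0.3,"dz":0,"spin":0},{"dx":0,"dy":0,"dz":-4.5,"spin":0},{"dx":0,"dy":-0.3,"dz":-4.5,"spin":0},{"dx":0,"dy":-5,"dz":0,"spin":0},{"dx":0,"dy":-5,"dz":0,"spin":0},{"dx":0,"dy":-5,"dz":0,"spin":0},{"dx":0,"dy":-5,"dz":0,"spin":0},{"dx":0,"dy":-5,"dz":0,"spin":0},{"dx":0,"dy":-5,"dz":0,"spin":0},{"dx":0,"dy":-1,"dz":0,"spin":0},{"dx":0,"dy":0,"dz":4,"spin":0},{"dx":0,"dy":0,"dz":4,"spin":0},{"dx":0,"dy":0,"dz":4,"spin":0},{"dx":0,"dy":0,"dz":0.4,"spin":0},{"dx":0,"dy":0,"dz":0,"spin":0},{"dx":0,"dy":0,"dz":0,"spin":0}]' 0 60
python3 -c "
from h import *
go(world([0,-190,7])); snap('scene')"
```

```text
time_s: 11.18
ee_pos: [535.5, -420.2, 9.9]
tcp_rot: [-0.136, 3.137, -0.004]
ft_force: [-0.0, 0.1, 0.5]
grip_width: -0.3
finger_force: 0.0
tray [  -0.  -191.3    9.9] world [ 535.5 -420.2    9.9] shift cm [-0.    0.13  0.29] tool-y yaw 0.0864 F [-0.05  0.08  0.5 ] t 11.2 w -0.3
```

```bash
python3 -m crank '[{"dx":0,"dy":0.4,"dz":0.2,"spin":0},{"dx":0,"dy":0.4,"dz":0,"spin":0},{"dx":0,"dy":0.4,"dz":0,"spin":0},{"dx":0,"dy":0,"dz":0,"spin":0},{"dx":0,"dy":0.35,"dz":-0.55,"spin":0},{"dx":0,"dy":0.35,"dz":-0.55,"spin":0},{"dx":0,"dy":0.45,"dz":-0.45,"spin":0},{"dx":0,"dy":0.45,"dz":-0.45,"spin":0},{"dx":0,"dy":0.5,"dz":-0.35,"spin":0},{"dx":0,"dy":0.5,"dz":-0.35,"spin":0},{"dx":0,"dy":0.6,"dz":-0.3,"spin":0},{"dx":0,"dy":0.6,"dz":-0.25,"spin":0},{"dx":0,"dy":0.6,"dz":-0.15,"spin":0},{"dx":0,"dy":0.6,"dz":-0.1,"spin":0},{"dx":0,"dy":0.4,"dz":0,"spin":0},{"dx":0,"dy":0,"dz":0,"spin":0},{"dx":0,"dy":0,"dz":0,"spin":0}]' 0 60
python3 -m crank '[{"dx":0,"dy":0.2,"dz":0,"spin":0},{"dx":0,"dy":0,"dz":0,"spin":0},{"dx":0,"dy":0,"dz":0,"spin":0}]' 0 60
python3 -c "
from h import *
go(world([0,-120,41])); snap('scene')"
```

```text
time_s: 13.35
ee_pos: [528.6, -353.4, 40.1]
tcp_rot: [0.135, -3.139, -0.001]
ft_force: [-0.0, -0.3, -0.9]
grip_width: 0.3
finger_force: 0.0
time_s: 13.72
ee_pos: [528.5, -351.4, 40.2]
tcp_rot: [-0.135, 3.139, 0.0]
ft_force: [-1.1, -0.3, -0.2]
grip_width: -0.4
finger_force: 0.0
tray [  -1.  -122.2   40.2] world [ 528.5 -351.4   40.2] shift cm [-0.1   0.22 -0.08] tool-y yaw 0.0862 F [-1.12 -0.29 -0.15] t 13.7 w -0.4
```

```bash
python3 -m crank '[{"dx":0,"dy":0.2,"dz":0,"spin":0},{"dx":0,"dy":0,"dz":0,"spin":0},{"dx":0,"dy":0,"dz":0,"spin":0}]' 0 60
python3 -m crank '[{"dx":0,"dy":0.15,"dz":0,"spin":0},{"dx":0,"dy":0,"dz":0,"spin":0},{"dx":0,"dy":0,"dz":0,"spin":0}]' 0 60
python3 -c "
from h import *
snap('scene','s2.png');snap('top','t2.png')
a=cv2.imread('pics/s2.png')[215:375,185:345]; b=cv2.imread('pics/t2.png')[200:300,325:425]
cv2.imwrite('pics/c4.png',cv2.convertScaleAbs(np.hstack([cv2.resize(a,(400,400),interpolation=2),cv2.resize(b,(400,400),interpolation=2)]),alpha=1.7))"
```

```text
time_s: 14.15
ee_pos: [528.4, -349.4, 40.3]
tcp_rot: [-0.135, 3.139, -0.0]
ft_force: [0.1, -0.4, -0.6]
grip_width: -0.3
finger_force: 0.5
time_s: 14.52
ee_pos: [528.3, -349.2, 40.4]
tcp_rot: [-0.134, 3.138, -0.004]
ft_force: [0.3, -7.0, -3.8]
grip_width: 0.1
finger_force: 3.5
```

View pics/c4.png

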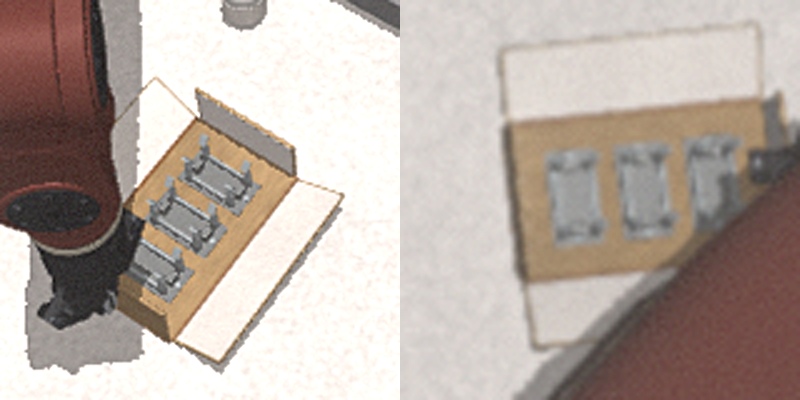

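```bash
python3 -m crank '[{"dx":0,"dy":-0.4,"dz":0,"spin":0},{"dx":0,"dy":0,"dz":-4.5,"spin":0},{"dx":0,"dy":0,"dz":-4.5,"spin":0},{"dx":-3.6,"dy":3,"dz":0,"spin":0},{"dx":-3.7,"dy":3,"dz":0,"spin":0},{"dx":-3.7,"dy":3,"dz":0,"spin":0},{"dx":-3.7,"dy":3,"dz":0,"spin":0},{"dx":0,"dy":0,"dz":0,"spin":0},{"dx":0,"dy":0,"dz":4,"spin":0},{"dx":0,"dy":0,"dz":4,"spin":0},{"dx":0,"dy":0,"dz":4,"spin":0},{"dx":0,"dy":0,"dz":0.3,"spin":0},{"dx":0,"dy":0,"dz":0,"spin":0},{"dx":0,"dy":0,"dz":0,"spin":0}]' 0 60
python3 -c "
from h import *
go(world([133.5,0,7]))"
```

```text
time_s: 16.38
ee_pos: [666.0, -220.6, 9.9]
tcp_rot: [-0.135, 3.136, -0.003]
ft_force: [-0.0, 0.2, 0.1]
grip_width: -0.1
finger_force: 0.0
tray [147.3  -3.8   9.9] world [ 666.  -220.6    9.9] shift cm [1.38 0.38 0.29] tool-y yaw 0.0861 F [-0.05  0.24  0.09] t 16.4 w -0.1
```

```bash
python3 -m crank '[{"dx":0.5,"dy":0.2,"dz":0.2,"spin":0},{"dx":0.5,"dy":0.2,"dz":0,"spin":0},{"dx":0.45,"dy":0,"dz":0,"spin":0},{"dx":0,"dy":0,"dz":0,"spin":0},{"dx":0.35,"dy":0,"dz":-0.55,"spin":0},{"dx":0.35,"dy":0,"dz":-0.55,"spin":0},{"dx":0.45,"dy":0,"dz":-0.45,"spin":0},{"dx":0.45,"dy":0,"dz":-0.45,"spin":0},{"dx":0.5,"dy":0,"dz":-0.35,"spin":0},{"dx":0.5,"dy":0,"dz":-0.35,"spin":0},{"dx":0.6,"dy":0,"dz":-0.3,"spin":0},{"dx":0.6,"dy":0,"dz":-0.25,"spin":0},{"dx":0.6,"dy":0,"dz":-0.15,"spin":0},{"dx":0.6,"dy":0,"dz":-0.1,"spin":0},{"dx":0.5,"dy":0,"dz":0,"spin":0},{"dx":0.2,"dy":0,"dz":0,"spin":0},{"dx":0,"dy":0,"dz":0,"spin":0},{"dx":0,"dy":0,"dz":0,"spin":0}]' 0 60
python3 -m crank '[{"dx":0.15,"dy":0,"dz":0,"spin":0},{"dx":0,"dy":0,"dz":0,"spin":0},{"dx":0,"dy":0,"dz":0,"spin":0}]' 0 60
python3 -c "
from h import *
go(world([75,0,7]))"
```

```text
time_s: 18.62
ee_pos: [593.1, -221.9, 40.2]
tcp_rot: [0.135, -3.139, -0.0]
ft_force: [-0.1, -0.4, -0.7]
grip_width: -0.0
finger_force: 0.0
time_s: 19.0
ee_pos: [592.4, -221.9, 40.3]
tcp_rot: [-0.136, 3.137, 0.0]
ft_force: [6.0, 1.2, -3.4]
grip_width: 0.0
finger_force: 2.6
tray [73.8  1.3 40.3] world [ 592.4 -221.9   40.3] shift cm [-0.11 -0.13  3.33] tool-y yaw 0.0865 F [ 6.02  1.16 -3.39] t 19.0 w 0.0
```

```bash
python3 -m crank '[{"dx":-0.4,"dy":0,"dz":0,"spin":0},{"dx":0,"dy":0,"dz":-4.5,"spin":0},{"dx":0,"dy":0,"dz":-4.5,"spin":0},{"dx":4.5,"dy":0,"dz":0,"spin":0},{"dx":4.5,"dy":0,"dz":0,"spin":0},{"dx":4.5,"dy":0,"dz":0,"spin":0},{"dx":4.5,"dy":0,"dz":0,"spin":0},{"dx":4.5,"dy":0,"dz":0,"spin":0},{"dx":0,"dy":0,"dz":0,"spin":0},{"dx":0,"dy":0,"dz":4,"spin":0},{"dx":0,"dy":0,"dz":4,"spin":0},{"dx":0,"dy":0,"dz":4,"spin":0},{"dx":0,"dy":0,"dz":0.3,"spin":0},{"dx":0,"dy":0,"dz":0,"spin":0},{"dx":0,"dy":0,"dz":0,"spin":0}]' 0 60
python3 -c "
from h import *
go(world([-133.5,0,7]))"
```

```text
time_s: 20.88
ee_pos: [372.5, -242.1, 9.2]
tcp_rot: [-0.135, 3.137, -0.003]
ft_force: [1.0, -0.5, 0.7]
grip_width: 0.3
finger_force: 0.0
tray [-147.     0.2    9.2] world [ 372.5 -242.1    9.2] shift cm [-1.35 -0.02  0.22] tool-y yaw 0.0863 F [ 0.99 -0.53  0.68] t 20.9 w 0.3
```

```bash
python3 -m crank '[{"dx":-0.5,"dy":0,"dz":0.2,"spin":0},{"dx":-0.5,"dy":0,"dz":0,"spin":0},{"dx":-0.4,"dy":0,"dz":0,"spin":0},{"dx":0,"dy":0,"dz":0,"spin":0},{"dx":-0.35,"dy":0,"dz":-0.55,"spin":0},{"dx":-0.35,"dy":0,"dz":-0.55,"spin":0},{"dx":-0.45,"dy":0,"dz":-0.45,"spin":0},{"dx":-0.45,"dy":0,"dz":-0.45,"spin":0},{"dx":-0.5,"dy":0,"dz":-0.35,"spin":0},{"dx":-0.5,"dy":0,"dz":-0.35,"spin":0},{"dx":-0.6,"dy":0,"dz":-0.3,"spin":0},{"dx":-0.6,"dy":0,"dz":-0.25,"spin":0},{"dx":-0.6,"dy":0,"dz":-0.15,"spin":0},{"dx":-0.6,"dy":0,"dz":-0.1,"spin":0},{"dx":-0.5,"dy":0,"dz":0,"spin":0},{"dx":-0.2,"dy":0,"dz":0,"spin":0},{"dx":0,"dy":0,"dz":0,"spin":0},{"dx":0,"dy":0,"dz":0,"spin":0}]' 0 60
python3 -m crank '[{"dx":-0.15,"dy":0,"dz":0,"spin":0},{"dx":0,"dy":0,"dz":0,"spin":0},{"dx":0,"dy":0,"dz":0,"spin":0}]' 0 60
python3 -c "
from h import *
go(world([-75,0,7]))"
```

```text
time_s: 23.12
ee_pos: [442.1, -234.8, 40.2]
tcp_rot: [0.135, -3.139, -0.0]
ft_force: [-0.5, -0.3, 0.5]
grip_width: -0.1
finger_force: 0.0
time_s: 23.5
ee_pos: [443.7, -234.8, 40.3]
tcp_rot: [-0.135, 3.139, 0.0]
ft_force: [0.2, -0.2, 0.9]
grip_width: 0.1
finger_force: 0.0
tray [-75.5   1.3  40.3] world [ 443.7 -234.8   40.3] shift cm [-0.05 -0.13  3.33] tool-y yaw 0.0862 F [ 0.19 -0.22  0.91] t 23.5 w 0.1
```

```bash
python3 -m crank '[{"dx":-0.15,"dy":0,"dz":0,"spin":0},{"dx":0,"dy":0,"dz":0,"spin":0},{"dx":0,"dy":0,"dz":0,"spin":0}]' 0 60
python3 -m crank '[{"dx":-0.15,"dy":0,"dz":0,"spin":0},{"dx":0,"dy":0,"dz":0,"spin":0},{"dx":0,"dy":0,"dz":0,"spin":0}]' 0 60
```

```text
time_s: 23.88
ee_pos: [445.2, -234.6, 40.3]
tcp_rot: [-0.135, 3.139, 0.0]
ft_force: [0.5, -0.3, 0.9]
grip_width: 0.2
finger_force: 0.0
time_s: 24.25
ee_pos: [445.8, -234.6, 40.2]
tcp_rot: [0.135, -3.137, 0.0]
ft_force: [-6.0, -0.3, 2.9]
grip_width: -0.1
finger_force: 3.3
```

```bash
python3 -m crank '[{"dx":0.4,"dy":0,"dz":0,"spin":0},{"dx":0,"dy":0,"dz":-5,"spin":0},{"dx":0,"dy":0,"dz":-5,"spin":0},{"dx":0,"dy":0,"dz":-5,"spin":0},{"dx":0,"dy":0,"dz":0,"spin":0}]' 4.6 60
python3 -c "
from h import *
snap('scene','s3.png');snap('top','t3.png')
a=cv2.imread('pics/s3.png')[120:280,280:400]; b=cv2.imread('pics/t3.png')[225:305,205:305]
cv2.imwrite('pics/c5.png',cv2.convertScaleAbs(np.hstack([cv2.resize(a,(300,400),interpolation=2),cv2.resize(b,(500,400),interpolation=2)]),alpha=1.7))"
```

```text
time_s: 24.88
ee_pos: [444.4, -236.4, 194.7]
tcp_rot: [-0.135, 3.133, -0.008]
ft_force: [-0.5, -0.6, -0.1]
grip_width: 45.8
finger_force: 0.0
```

View pics/c5.png

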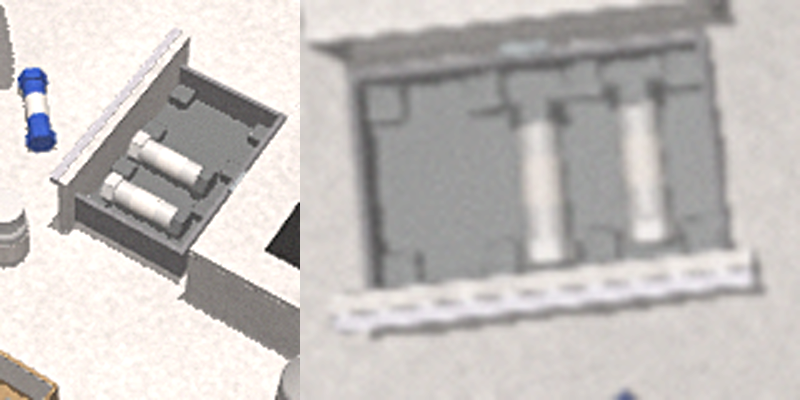

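The crop shows both tubes still lying in their slots: bodies centred at about (543,181) and (642,162) in the crop, and one dark end cap on each at the far end.

```bash
python3 - <<'E'
from h import *
t=cv2.imread("pics/t3.png"); g=cv2.cvtColor(t,cv2.COLOR_BGR2GRAY)
k=np.zeros_like(g); k[243:279,243:288]=(g[243:279,243:288]>118)*255
n,l,st,ce=cv2.connectedComponentsWithStats(k)
for i in range(1,n):
    if st[i,4]<60: continue
    ys,xs=np.where(l==i); P=np.array([onz("top",u,v,38)[:2] for u,v in zip(xs,ys)],np.float32)
    vx,vy,cx,cy=cv2.fitLine(P,2,0,.01,.01).ravel()
    d=np.sign(vx)*np.array([vx,vy]); pr=(P-[cx,cy])@d; a,b=np.percentile(pr,[1,99]); near=np.array([cx,cy])+d*a
    print(st[i],"len",round(b-a,1),"near end",near.round(1),"yaw",np.arctan2(d[1],d[0]).round(3),"centre",(near+50*d).round(1))
E
python3 -c "
from h import *
go([483,186,150]); go([493,123,150])"
```

```text
[270 247   7  26 114] len 78.2 near end [446.8 122.1] yaw 0.099 centre [496.6 127. ]
[250 250   7  27 113] len 80.7 near end [436.  185.6] yaw 0.069 centre [485.9 189.1]
tray [-76.3   1.1 190.3] world [ 442.9 -235.1  190.3] shift cm [-7.62 41.61  4.02] tool-y yaw 0.0862 F [ 0.57 -0.14 -0.94] t 25.0 w 46.1
tray [-76.3   1.1 190.3] world [ 442.9 -235.1  190.3] shift cm [-8.07 35.24  4.02] tool-y yaw 0.0862 F [ 0.57 -0.14 -0.94] t 25.0 w 46.1
```

```bash
python3 -m crank '[{"dx":-1,"dy":4.4,"dz":0,"spin":0},{"dx":-1,"dy":4.4,"dz":0,"spin":0},{"dx":-1,"dy":4.4,"dz":0,"spin":0},{"dx":-1,"dy":4.4,"dz":0,"spin":0},{"dx":-1,"dy":4.5,"dz":0,"spin":0},{"dx":-1,"dy":4.5,"dz":0,"spin":0},{"dx":-1,"dy":4.5,"dz":0,"spin":0},{"dx":-1.2,"dy":4.4,"dz":0,"spin":0},{"dx":0,"dy":0,"dz":4,"spin":0},{"dx":0,"dy":0,"dz":4,"spin":0},{"dx":0,"dy":0,"dz":2,"spin":0},{"dx":0,"dy":0,"dz":0,"spin":0},{"dx":0,"dy":0,"dz":0,"spin":0}]' 4.6 60
python3 -c "
from h import *
go([494,126,22])
snap('scene','s4.png')
a=cv2.imread('pics/s4.png')[100:280,260:440]
cv2.imwrite('pics/c6.png',cv2.convertScaleAbs(cv2.resize(a,(500,500),interpolation=2),alpha=1.7))"
```

```text
time_s: 26.6
ee_pos: [493.8, 125.8, 90.5]
tcp_rot: [-0.135, 3.139, 0.0]
ft_force: [0.1, 0.4, 0.5]
grip_width: 46.3
finger_force: 0.0
tray [  5.6 356.3  90.5] world [493.8 125.8  90.5] shift cm [-0.02  0.01  6.85] tool-y yaw 0.0861 F [0.06 0.45 0.52] t 26.6 w 46.3
```

View pics/c6.png

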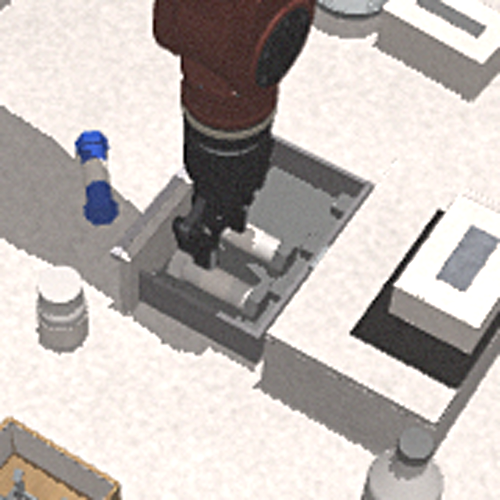

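```bash
python3 -m crank '[{"dx":0,"dy":0,"dz":2.5,"spin":0},{"dx":0,"dy":0,"dz":2.5,"spin":0},{"dx":0,"dy":0,"dz":1.3,"spin":0},{"dx":0,"dy":0,"dz":0.4,"spin":0},{"dx":0,"dy":0,"dz":0,"spin":0},{"dx":0,"dy":0,"dz":0,"spin":0}]' 4.6 80
python3 -m crank '[{"dx":0,"dy":0,"dz":0,"spin":0},{"dx":0,"dy":0,"dz":0,"spin":0},{"dx":0,"dy":0,"dz":0,"spin":0},{"dx":0,"dy":0,"dz":0,"spin":0},{"dx":0,"dy":0,"dz":0,"spin":0}]' 0 80
```

```text
time_s: 27.4
ee_pos: [494.5, 125.9, 24.3]
tcp_rot: [-0.135, 3.137, 0.0]
ft_force: [-0.7, -0.0, -0.3]
grip_width: 46.0
finger_force: 0.0
time_s: 28.02
ee_pos: [494.6, 125.9, 24.3]
tcp_rot: [-0.135, 3.137, -0.0]
ft_force: [0.1, 0.7, 5.3]
grip_width: 23.6
finger_force: 78.5
```

```bash
python3 -m crank '[{"dx":0,"dy":0,"dz":0,"spin":0},{"dx":0,"dy":0,"dz":0,"spin":0},{"dx":0,"dy":0,"dz":0.2,"spin":0},{"dx":0,"dy":0,"dz":0.2,"spin":0},{"dx":0,"dy":0,"dz":0,"spin":0},{"dx":0,"dy":0,"dz":0,"spin":0}]' 4.6 40
python3 -m crank '[{"dx":0,"dy":0,"dz":0,"spin":0},{"dx":0,"dy":0,"dz":0,"spin":0},{"dx":0,"dy":0,"dz":0,"spin":0},{"dx":0,"dy":0,"dz":0,"spin":0},{"dx":0,"dy":0,"dz":0,"spin":0}]' 0 80
```

```text
time_s: 28.78
ee_pos: [493.8, 125.9, 19.3]
tcp_rot: [0.135, -3.139, -0.0]
ft_force: [-1.0, 0.7, 0.5]
grip_width: 46.2
finger_force: 0.0
time_s: 29.4
ee_pos: [494.2, 125.9, 19.7]
tcp_rot: [-0.135, 3.138, 0.0]
ft_force: [0.4, -0.0, 5.2]
grip_width: 23.5
finger_force: 78.5
```

```bash
python3 -m crank '[{"dx":0,"dy":0,"dz":-1,"spin":0},{"dx":0,"dy":0,"dz":-3,"spin":0},{"dx":0,"dy":0,"dz":-3,"spin":0},{"dx":0,"dy":0,"dz":-3,"spin":0},{"dx":0,"dy":0,"dz":-3,"spin":0},{"dx":0,"dy":0,"dz":-3,"spin":0},{"dx":0,"dy":0,"dz":0,"spin":0},{"dx":0,"dy":0,"dz":0,"spin":0}]' 0 80
python3 -c "
from h import *
go(world([0,56,160])); go(world([0,-56,160]))"
```

```text
time_s: 30.4
ee_pos: [493.4, 125.9, 178.5]
tcp_rot: [0.135, -3.138, -0.0]
ft_force: [-0.3, 0.2, -2.0]
grip_width: 23.8
finger_force: 78.4
tray [  5.2 356.4 178.5] world [493.4 125.9 178.5] shift cm [  0.51 -30.04   1.84] tool-y yaw 0.0862 F [-0.25  0.23 -1.97] t 30.4 w 23.8
tray [  5.2 356.4 178.5] world [493.4 125.9 178.5] shift cm [  0.5  -41.24   1.84] tool-y yaw 0.0862 F [-0.25  0.23 -1.97] t 30.4 w 23.8
```

```bash
python3 -m crank '[{"dx":0.1,"dy":-4.6,"dz":0,"spin":0},{"dx":0.1,"dy":-4.6,"dz":0,"spin":0},{"dx":0.1,"dy":-4.6,"dz":0,"spin":0},{"dx":0.1,"dy":-4.6,"dz":0,"spin":0},{"dx":0.1,"dy":-4.6,"dz":0,"spin":0},{"dx":0,"dy":-4.6,"dz":0,"spin":0},{"dx":0,"dy":-4.6,"dz":0,"spin":0},{"dx":0,"dy":-4.6,"dz":0,"spin":0},{"dx":0,"dy":-4.4,"dz":0,"spin":0},{"dx":0,"dy":0,"dz":4,"spin":0},{"dx":0,"dy":0,"dz":3.5,"spin":0},{"dx":0,"dy":0,"dz":0,"spin":0},{"dx":0,"dy":0,"dz":0,"spin":0}]' 0 80
python3 -c "
from h import *
go(world([0,-56,60]))
s=monitor.observe();p=s['ee_pos'].copy();t=tray(p)
im=snap('scene')
o=np.array([170,225])
f=lambda X:((proj('scene',X)-o)*3).round(0)
for e in(-50,0,50): print(e,f(world([t[0]+e,t[1],t[2]+14])))
cv2.imwrite('pics/c7.png',cv2.convertScaleAbs(cv2.resize(im[225:375,170:340,::-1],(510,450),interpolation=2),alpha=1.7))"
```

```text
time_s: 32.02
ee_pos: [524.4, -285.0, 105.0]
tcp_rot: [-0.136, 3.139, -0.0]
ft_force: [1.2, -1.1, -0.5]
grip_width: 23.6
finger_force: 79.3
tray [  0.6 -55.6 105. ] world [ 524.4 -285.   105. ] shift cm [ 0.06 -0.04  4.5 ] tool-y yaw 0.0864 F [ 1.16 -1.14 -0.52] t 32.0 w 23.6
-50 [159. 196.]
0 [211. 229.]
50 [263. 263.]
```

View pics/c7.png

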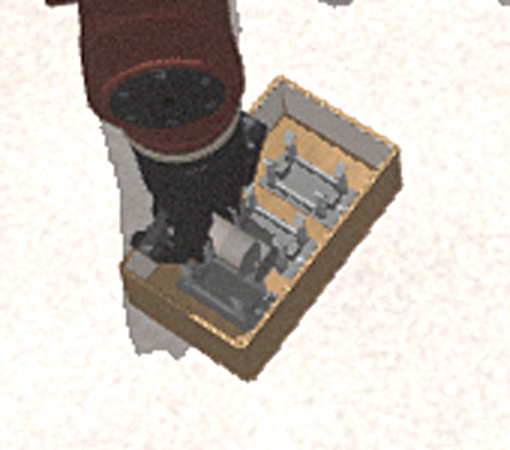

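```bash
python3 -m crank '[{"dx":0.05,"dy":-0.05,"dz":2,"spin":0},{"dx":0,"dy":0,"dz":2,"spin":0},{"dx":0,"dy":0,"dz":1.5,"spin":0},{"dx":0,"dy":0,"dz":0.5,"spin":0},{"dx":0,"dy":0,"dz":0,"spin":0},{"dx":0,"dy":0,"dz":0,"spin":0}]' 0 100
python3 -c "
from h import *
go(world([0,-56,18]))"
```

```text
time_s: 32.83
ee_pos: [524.3, -285.9, 45.0]
tcp_rot: [-0.135, 3.138, -0.001]
ft_force: [0.1, 0.0, -1.6]
grip_width: 23.1
finger_force: 99.2
tray [  0.4 -56.5  45. ] world [ 524.3 -285.9   45. ] shift cm [0.04 0.06 2.7 ] tool-y yaw 0.0862 F [ 0.08  0.03 -1.59] t 32.8 w 23.1
```

```bash
python3 -m crank '[{"dx":0,"dy":0,"dz":0.5,"spin":0},{"dx":0,"dy":0,"dz":0.4,"spin":0},{"dx":0,"dy":0,"dz":0.4,"spin":0},{"dx":0,"dy":0,"dz":0.3,"spin":0},{"dx":0,"dy":0,"dz":0.2,"spin":0},{"dx":0,"dy":0,"dz":0,"spin":0}]' 0 100
python3 -m crank '[{"dx":0,"dy":0,"dz":0.3,"spin":0},{"dx":0,"dy":0,"dz":0.3,"spin":0},{"dx":0,"dy":0,"dz":0.2,"spin":0},{"dx":0,"dy":0,"dz":0,"spin":0},{"dx":0,"dy":0,"dz":0,"spin":0}]' 0 100
python3 -m crank '[{"dx":0,"dy":0,"dz":0.2,"spin":0},{"dx":0,"dy":0,"dz":0,"spin":0},{"dx":0,"dy":0,"dz":0,"spin":0}]' 0 100
```

```text
time_s: 33.58
ee_pos: [525.0, -286.0, 27.8]
tcp_rot: [-0.135, 3.136, -0.002]
ft_force: [-0.3, 2.4, 9.5]
grip_width: 23.1
finger_force: 101.1
time_s: 34.2
ee_pos: [523.7, -285.5, 17.9]
tcp_rot: [0.135, -3.138, -0.001]
ft_force: [2.2, 0.0, -2.4]
grip_width: 23.2
finger_force: 99.9
time_s: 34.58
ee_pos: [523.8, -285.6, 17.6]
tcp_rot: [0.136, -3.139, 0.0]
ft_force: [-4.5, 4.1, 11.8]
grip_width: 23.2
finger_force: 101.5
```

```bash
python3 -m crank '[{"dx":0,"dy":0,"dz":-0.2,"spin":0},{"dx":0,"dy":0,"dz":0,"spin":0},{"dx":0,"dy":0,"dz":0,"spin":0},{"dx":0,"dy":0,"dz":0,"spin":0},{"dx":0,"dy":0,"dz":-2,"spin":0},{"dx":0,"dy":0,"dz":-4,"spin":0},{"dx":0,"dy":0,"dz":-5,"spin":0},{"dx":0,"dy":0,"dz":-5,"spin":0},{"dx":0,"dy":0,"dz":0,"spin":0}]' 4.4 60
python3 - <<'E'
from h import *
im=snap("top","t5.png"); snap("scene","s5.png"); g=cv2.cvtColor(im,cv2.COLOR_RGB2GRAY)
k=np.zeros_like(g); k[243:279,220:288]=(g[243:279,220:288]>118)*255
n,l,st,ce=cv2.connectedComponentsWithStats(k)
for i in range(1,n):
    if st[i,4]<30: continue
    ys,xs=np.where(l==i); P=np.array([onz("top",u,v,38)[:2] for u,v in zip(xs,ys)],np.float32)
    vx,vy,cx,cy=cv2.fitLine(P,2,0,.01,.01).ravel()
    d=np.sign(vx)*np.array([vx,vy]); pr=(P-[cx,cy])@d; a,b=np.percentile(pr,[1,99]); near=np.array([cx,cy])+d*a
    print(st[i],"len",round(b-a,1),"yaw",np.arctan2(d[1],d[0]).round(3),"centre",(near+48*d).round(1))
go([483,189,90])
a=cv2.imread('pics/s5.png')[125:365,180:400]
cv2.imwrite('pics/c8.png',cv2.convertScaleAbs(cv2.resize(a,(550,600),interpolation=2),alpha=1.7))
E
```

```text
time_s: 35.7
ee_pos: [525.9, -287.3, 184.9]
tcp_rot: [-0.135, 3.132, -0.01]
ft_force: [-0.2, -0.2, 0.4]
grip_width: 44.0
finger_force: 0.0
[250 250   7  27 133] len 80.6 yaw 0.071 centre [483.9 188.9]
[260 275  28   4  64] len 81.2 yaw -1.535 centre [431.  116.7]
tray [  0.4 -56.6 179.8] world [ 524.3 -285.9  179.8] shift cm [4.000e-02 4.769e+01 8.910e+00] tool-y yaw 0.0862 F [-0.3   0.31 -1.32] t 35.8 w 44.3
```

View pics/c8.png

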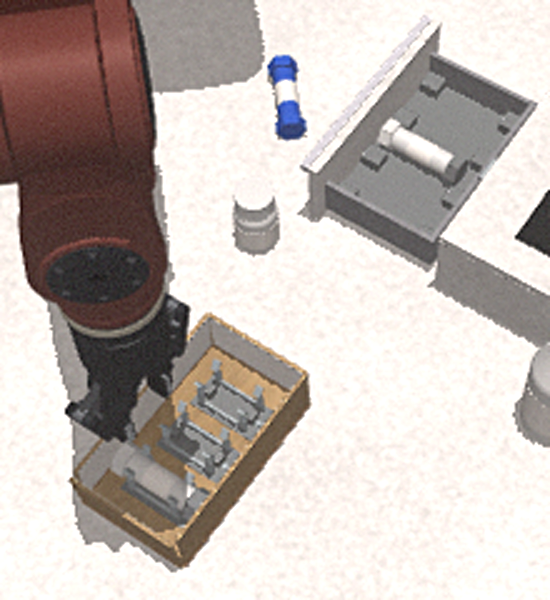

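The first tube sits low in its clips at crop position (155,475), and all the sides are up. The other tube is unmoved in the drawer at (420,150). Next I'll fetch it.

```bash
python3 -m crank '[{"dx":0,"dy":4.8,"dz":0,"spin":0},{"dx":0,"dy":4.8,"dz":0,"spin":0},{"dx":0,"dy":4.8,"dz":0,"spin":0},{"dx":0,"dy":4.8,"dz":0,"spin":0},{"dx":0,"dy":4.8,"dz":0,"spin":0},{"dx":0,"dy":4.8,"dz":0,"spin":0},{"dx":0,"dy":4.8,"dz":0,"spin":0},{"dx":0,"dy":4.8,"dz":0,"spin":0},{"dx":0,"dy":4.7,"dz":0,"spin":0},{"dx":0,"dy":4.6,"dz":0,"spin":0},{"dx":0,"dy":0,"dz":4,"spin":0},{"dx":0,"dy":0,"dz":5,"spin":0},{"dx":0,"dy":0,"dz":0,"spin":0},{"dx":0,"dy":0,"dz":0,"spin":0}]' 4.6 60
python3 -c "
from h import *
go([483.5,188.7,20.5])"
```

```text
time_s: 37.55
ee_pos: [483.1, 189.6, 89.6]
tcp_rot: [-0.135, 3.138, 0.0]
ft_force: [-0.2, -0.2, 0.7]
grip_width: 45.9
finger_force: 0.0
tray [4.000e-01 4.207e+02 8.960e+01] world [483.1 189.6  89.6] shift cm [-0.03 -0.09  6.91] tool-y yaw 0.086 F [-0.16 -0.2   0.69] t 37.5 w 45.9
```

```bash
python3 -m crank '[{"dx":0,"dy":-0.1,"dz":2.5,"spin":0},{"dx":0,"dy":0,"dz":2.5,"spin":0},{"dx":0,"dy":0,"dz":1.4,"spin":0},{"dx":0,"dy":0,"dz":0.4,"spin":0},{"dx":0,"dy":0,"dz":0,"spin":0},{"dx":0,"dy":0,"dz":0,"spin":0}]' 4.6 80
python3 -m crank '[{"dx":0,"dy":0,"dz":0,"spin":0},{"dx":0,"dy":0,"dz":0,"spin":0},{"dx":0,"dy":0,"dz":0,"spin":0},{"dx":0,"dy":0,"dz":0,"spin":0},{"dx":0,"dy":0,"dz":0,"spin":0}]' 0 100
python3 -m crank '[{"dx":0,"dy":0,"dz":-1,"spin":0},{"dx":0,"dy":0,"dz":-3,"spin":0},{"dx":0,"dy":0,"dz":-3,"spin":0},{"dx":0,"dy":0,"dz":-3,"spin":0},{"dx":0,"dy":0,"dz":-3,"spin":0},{"dx":0,"dy":0,"dz":-3,"spin":0},{"dx":0,"dy":0,"dz":0,"spin":0},{"dx":0,"dy":0,"dz":0,"spin":0}]' 0 100
python3 -c "
from h import *
go(world([0,56,105]))"
```

```text
time_s: 38.3
ee_pos: [483.6, 188.8, 21.4]
tcp_rot: [-0.135, 3.137, 0.0]
ft_force: [0.9, 0.3, 0.5]
grip_width: 45.9
finger_force: 0.0
time_s: 38.92
ee_pos: [483.7, 188.8, 21.3]
tcp_rot: [-0.135, 3.137, 0.0]
ft_force: [0.7, -0.9, 5.5]
grip_width: 23.4
finger_force: 97.8
time_s: 39.92
ee_pos: [482.6, 188.6, 179.8]
tcp_rot: [0.135, -3.138, -0.0]
ft_force: [-0.6, 0.2, -1.1]
grip_width: 22.9
finger_force: 98.1
tray [-2.000e-01  4.198e+02  1.798e+02] world [482.6 188.6 179.8] shift cm [-3.000e-02 -3.638e+01  7.480e+00] tool-y yaw 0.0862 F [-0.6   0.17 -1.15] t 39.9 w 22.9
```

```bash
python3 -m crank '[{"dx":0,"dy":-4.6,"dz":0,"spin":0},{"dx":0,"dy":-4.6,"dz":0,"spin":0},{"dx":0,"dy":-4.6,"dz":0,"spin":0},{"dx":0,"dy":-4.6,"dz":0,"spin":0},{"dx":0,"dy":-4.5,"dz":0,"spin":0},{"dx":0,"dy":-4.5,"dz":0,"spin":0},{"dx":0,"dy":-4.5,"dz":0,"spin":0},{"dx":0,"dy":-4.5,"dz":0,"spin":0},{"dx":0,"dy":0,"dz":4,"spin":0},{"dx":0,"dy":0,"dz":3.5,"spin":0},{"dx":0,"dy":0,"dz":0,"spin":0},{"dx":0,"dy":0,"dz":0,"spin":0}]' 0 100
python3 -c "
from h import *
go(world([0,56,45]))"
```

```text
time_s: 41.42
ee_pos: [514.3, -174.0, 106.1]
tcp_rot: [-0.136, 3.138, -0.0]
ft_force: [-0.6, -0.3, -0.1]
grip_width: 23.1
finger_force: 98.3
tray [  0.2  55.8 106.1] world [ 514.3 -174.   106.1] shift cm [0.02 0.02 6.11] tool-y yaw 0.0864 F [-0.58 -0.3  -0.06] t 41.4 w 23.1
```

```bash
python3 -m crank '[{"dx":0,"dy":0,"dz":2,"spin":0},{"dx":0,"dy":0,"dz":2,"spin":0},{"dx":0,"dy":0,"dz":1.5,"spin":0},{"dx":0,"dy":0,"dz":0.5,"spin":0},{"dx":0,"dy":0,"dz":0,"spin":0}]' 0 100
python3 -m crank '[{"dx":0,"dy":0,"dz":0.5,"spin":0},{"dx":0,"dy":0,"dz":0.4,"spin":0},{"dx":0,"dy":0,"dz":0.4,"spin":0},{"dx":0,"dy":0,"dz":0.3,"spin":0},{"dx":0,"dy":0,"dz":0.2,"spin":0},{"dx":0,"dy":0,"dz":0,"spin":0}]' 0 100
python3 -m crank '[{"dx":0,"dy":0,"dz":0.3,"spin":0},{"dx":0,"dy":0,"dz":0.2,"spin":0},{"dx":0,"dy":0,"dz":0.2,"spin":0},{"dx":0,"dy":0,"dz":0,"spin":0},{"dx":0,"dy":0,"dz":0,"spin":0}]' 0 100
python3 -m crank '[{"dx":0,"dy":0,"dz":0.2,"spin":0},{"dx":0,"dy":0,"dz":0,"spin":0},{"dx":0,"dy":0,"dz":0,"spin":0}]' 0 100
```

```text
time_s: 42.05
ee_pos: [514.0, -173.8, 44.9]
tcp_rot: [0.135, -3.138, -0.001]
ft_force: [-0.4, 0.4, -0.4]
grip_width: 23.1
finger_force: 98.3
time_s: 42.8
ee_pos: [515.7, -174.4, 29.0]
tcp_rot: [-0.136, 3.135, -0.002]
ft_force: [1.6, 2.7, 8.0]
grip_width: 23.3
finger_force: 99.4
time_s: 43.42
ee_pos: [513.8, -173.9, 19.8]
tcp_rot: [0.135, -3.138, -0.001]
ft_force: [0.5, 0.4, -2.7]
grip_width: 22.8
finger_force: 98.3
time_s: 43.8
ee_pos: [514.0, -174.1, 19.2]
tcp_rot: [0.135, -3.138, 0.0]
ft_force: [-5.3, 2.0, 10.6]
grip_width: 22.7
finger_force: 99.7
```

```bash
python3 -m crank '[{"dx":0,"dy":0,"dz":-0.2,"spin":0},{"dx":0,"dy":0,"dz":0,"spin":0},{"dx":0,"dy":0,"dz":0,"spin":0},{"dx":0,"dy":0,"dz":0,"spin":0},{"dx":0,"dy":0,"dz":-2,"spin":0},{"dx":0,"dy":0,"dz":-4,"spin":0},{"dx":0,"dy":0,"dz":-5,"spin":0},{"dx":0,"dy":0,"dz":-5,"spin":0},{"dx":4.5,"dy":0,"dz":0,"spin":0},{"dx":4.5,"dy":0,"dz":0,"spin":0},{"dx":4,"dy":0,"dz":0,"spin":0},{"dx":0,"dy":0,"dz":0,"spin":0}]' 4.4 60
python3 - <<'E'
from h import *
snap("scene","s6.png"); im=snap("top","t6.png")
go([372,175,80])
a=cv2.imread('pics/s6.png')[125:365,180:400]
cv2.imwrite('pics/c9.png',cv2.convertScaleAbs(cv2.resize(a,(550,600),interpolation=2),alpha=1.7))
E
```

```text
time_s: 45.3
ee_pos: [383.2, -185.3, 180.3]
tcp_rot: [-0.132, 3.139, -0.001]
ft_force: [-0.7, 0.4, -0.0]
grip_width: 44.0
finger_force: 0.0
tray [-129.8   55.6  180.4] world [ 384.9 -185.4  180.4] shift cm [-1.79 36.02 10.02] tool-y yaw 0.0854 F [-0.03 -0.8   1.25] t 45.4 w 44.1
```

View pics/c9.png

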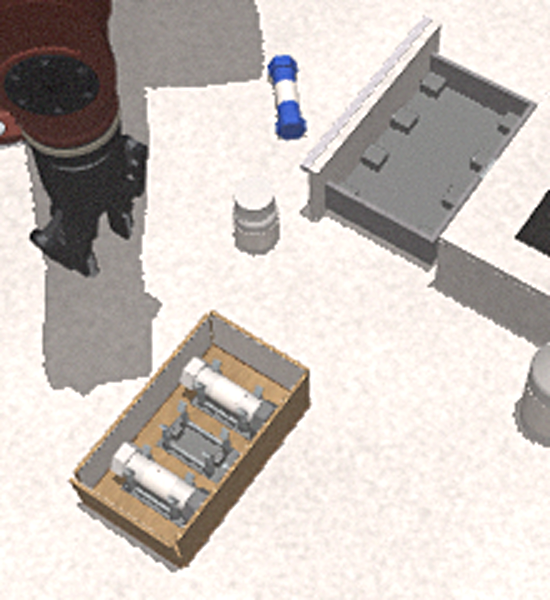

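Both tubes sit low in their clips at (225,395) and (155,480), the sides are upright and the drawer is empty. Last step is to shut the drawer.

```bash
python3 -m crank '[{"dx":-1.5,"dy":4.5,"dz":0,"spin":0},{"dx":-1.5,"dy":4.5,"dz":0,"spin":0},{"dx":-1.5,"dy":4.5,"dz":0,"spin":0},{"dx":-1.5,"dy":4.5,"dz":0,"spin":0},{"dx":1,"dy":4.5,"dz":0,"spin":0},{"dx":1,"dy":4.5,"dz":0,"spin":0},{"dx":1.1,"dy":4.5,"dz":0,"spin":0},{"dx":1.1,"dy":4.5,"dz":0,"spin":0},{"dx":0,"dy":0,"dz":0,"spin":0},{"dx":0,"dy":0,"dz":0,"spin":0}]' 0 60
python3 -c "
from h import *
go([372,175,80])"
```

```text
time_s: 46.65
ee_pos: [371.9, 175.3, 180.2]
tcp_rot: [0.137, -3.138, 0.0]
ft_force: [-0.2, -0.1, 0.4]
grip_width: 0.3
finger_force: 0.0
tray [-111.5  416.1  180.2] world [371.9 175.3 180.2] shift cm [-1.000e-02 -3.000e-02  1.002e+01] tool-y yaw 0.0876 F [-0.2  -0.07  0.39] t 46.6 w 0.3
```

```bash
python3 -m crank '[{"dx":0,"dy":0,"dz":4,"spin":0},{"dx":0,"dy":0,"dz":4,"spin":0},{"dx":0,"dy":0,"dz":2,"spin":0},{"dx":0,"dy":0,"dz":0,"spin":0},{"dx":-1,"dy":0,"dz":0,"spin":0},{"dx":-1,"dy":0,"dz":0,"spin":0},{"dx":-1,"dy":0,"dz":0,"spin":0},{"dx":-1,"dy":0,"dz":0,"spin":0},{"dx":-1,"dy":0,"dz":0,"spin":0},{"dx":-1,"dy":0,"dz":0,"spin":0},{"dx":-1,"dy":0,"dz":0,"spin":0},{"dx":-1,"dy":0,"dz":0,"spin":0},{"dx":-1,"dy":0,"dz":0,"spin":0},{"dx":-1,"dy":0,"dz":0,"spin":0}]' 0 60
python3 -m crank '[{"dx":-1,"dy":0,"dz":0,"spin":0},{"dx":-1,"dy":0,"dz":0,"spin":0},{"dx":-1,"dy":0,"dz":0,"spin":0},{"dx":-1,"dy":0,"dz":0,"spin":0},{"dx":-1,"dy":0,"dz":0,"spin":0},{"dx":-1,"dy":0,"dz":0,"spin":0},{"dx":0,"dy":0,"dz":0,"spin":0}]' 0 60
```

```text
time_s: 48.4
ee_pos: [471.8, 183.7, 80.2]
tcp_rot: [0.135, -3.138, -0.0]
ft_force: [-1.3, 1.7, 1.5]
grip_width: -0.0
finger_force: 0.8
time_s: 49.28
ee_pos: [532.0, 188.6, 80.4]
tcp_rot: [-0.135, 3.138, -0.0]
ft_force: [1.4, 0.4, 0.1]
grip_width: -0.2
finger_force: 0.0
```

```bash
python3 -m crank '[{"dx":-0.5,"dy":0,"dz":0,"spin":0},{"dx":-0.5,"dy":0,"dz":0,"spin":0},{"dx":0,"dy":0,"dz":0,"spin":0}]' 0 60; python3 -m crank '[{"dx":-0.4,"dy":0,"dz":0,"spin":0},{"dx":0,"dy":0,"dz":0,"spin":0}]' 0 60; python3 -m crank '[{"dx":-0.4,"dy":0,"dz":0,"spin":0},{"dx":0,"dy":0,"dz":0,"spin":0}]' 0 60
```

```text
time_s: 49.65
ee_pos: [541.5, 189.6, 80.5]
tcp_rot: [-0.135, 3.138, -0.0]
ft_force: [-0.4, -0.4, 0.2]
grip_width: -0.0
finger_force: 0.0
time_s: 49.9
ee_pos: [544.1, 189.9, 80.2]
tcp_rot: [0.135, -3.137, 0.0]
ft_force: [-6.5, -1.4, 2.9]
grip_width: -0.2
finger_force: 3.4
time_s: 50.15
ee_pos: [544.3, 190.0, 80.2]
tcp_rot: [0.136, -3.129, 0.002]
ft_force: [-27.9, -5.2, 19.7]
grip_width: -0.1
finger_force: 14.1
```

```bash
python3 -m crank '[{"dx":1,"dy":0,"dz":0,"spin":0},{"dx":3,"dy":0,"dz":-2,"spin":0},{"dx":3,"dy":0,"dz":-5,"spin":0},{"dx":3,"dy":-4,"dz":-5,"spin":0},{"dx":0,"dy":-5,"dz":0,"spin":0},{"dx":0,"dy":-5,"dz":0,"spin":0},{"dx":0,"dy":-5,"dz":0,"spin":0},{"dx":0,"dy":0,"dz":0,"spin":0},{"dx":0,"dy":0,"dz":0,"spin":0}]' 0 60
python3 - <<'E'
from h import *
im=snap("top","t9.png"); g=cv2.cvtColor(im,cv2.COLOR_RGB2GRAY).astype(int); g0=cv2.cvtColor(cv2.imread("pics/t0.png"),cv2.COLOR_BGR2GRAY).astype(int)
th=0.0875; d=np.array([np.cos(th),np.sin(th)]); n=np.array([-d[1],d[0]])
c=np.array([560.,191.])
for nm,G in(("now",g),("start",g0)):
  for base,rng in ((c,range(-40,41,3)),)+(((np.array([414.,178.]),range(-25,26,3)),) if nm=="start" else ()):
    print(nm,base,[(r,int(np.mean([G[tuple(int(round(q)) for q in proj("top",[*(base+d*r+n*w),95])[::-1])] for w in range(-90,91,3)]))) for r in rng])
go([0,0,0])
# bystanders / changed pixels away from arm
im2=snap("scene","s9.png")
h=cv2.cvtColor(im,cv2.COLOR_RGB2HSV)
for nm,u,v in (("jar",314,287),("blue",263,319),("amber",486,243),("roll",481,278),("bowl",139,303),("wash",305,163)):
    print(nm,np.abs(g[v-12:v+13,u-12:u+13]-g0[v-12:v+13,u-12:u+13]).mean().round(1))
E
```

```text
time_s: 51.28
ee_pos: [468.9, -2.6, 194.6]
tcp_rot: [-0.134, 3.138, 0.0]
ft_force: [0.2, 0.8, -0.2]
grip_width: -0.0
finger_force: 0.0
now [560. 191.] [(-40, 113), (-37, 114), (-34, 113), (-31, 113), (-28, 114), (-25, 108), (-22, 93), (-19, 78), (-16, 75), (-13, 75), (-10, 75), (-7, 92), (-4, 118), (-1, 124), (2, 118), (5, 115), (8, 123), (11, 123), (14, 113), (17, 108), (20, 122), (23, 127), (26, 126), (29, 126), (32, 126), (35, 125), (38, 125)]Traceback (most recent call last):
  File "<stdin>", line 7, in <module>
  File "h.py", line 16, in proj
    c,Rm,p=cam(n); q=Rm.T@(np.array(X,float)-p); s=q[:2]/q[2]; s=s*(1+c["k1"]*(s@s))
           ~~~^^^
  File "h.py", line 5, in cam
    c=optics.camera_info(n); o=np.array(c["orientation"],float)
ValueError: time passes only in moves, steps and waits
```

```bash
python3 - <<'E'
import re
s=open("h.py").read().replace("def cam(n):","import functools\n@functools.lru_cache(None)\ndef cam(n):",1); open("h.py","w").write(s)
E
python3 - <<'E'
from h import *
G9=cv2.cvtColor(cv2.imread("pics/t9.png"),cv2.COLOR_BGR2GRAY).astype(float); g0=cv2.cvtColor(cv2.imread("pics/t0.png"),cv2.COLOR_BGR2GRAY).astype(float)
th=0.0875; d=np.array([np.cos(th),np.sin(th)]); n=np.array([-d[1],d[0]])
def prof(G,base,rng):
    out=[]
    for r in rng:
        P=np.array([proj("top",[*(base+d*r+n*w),95]) for w in range(-90,91,3)],np.float32)
        out.append((r,int(cv2.remap(G.astype(np.float32),P[None,:,0],P[None,:,1],1).mean())))
    return out
print("now",prof(G9,np.array([554.,190.6]),range(-10,36,2)))
print("start front",prof(g0,np.array([409.,178.]),range(-12,40,2)))
print("start carc",prof(g0,np.array([554.,190.6]),range(-10,36,2)))
for nm,u,v in (("jar",314,287),("blue",263,319),("amber",486,243),("roll",481,278),("bowl",139,303),("wash",305,163),("control",520,300)):
    print(nm,np.abs(G9[v-12:v+13,u-12:u+13]-g0[v-12:v+13,u-12:u+13]).mean().round(1))
E
```

```text
now [(-10, 75), (-8, 75), (-6, 75), (-4, 75), (-2, 83), (0, 98), (2, 115), (4, 123), (6, 122), (8, 118), (10, 116), (12, 118), (14, 122), (16, 123), (18, 120), (20, 114), (22, 110), (24, 112), (26, 121), (28, 125), (30, 127), (32, 126), (34, 126)]
start front [(-12, 95), (-10, 82), (-8, 76), (-6, 83), (-4, 98), (-2, 112), (0, 117), (2, 114), (4, 110), (6, 108), (8, 112), (10, 115), (12, 117), (14, 113), (16, 105), (18, 91), (20, 81), (22, 78), (24, 79), (26, 81), (28, 82), (30, 84), (32, 85), (34, 85), (36, 85), (38, 84)]
start carc [(-10, 68), (-8, 59), (-6, 55), (-4, 59), (-2, 68), (0, 77), (2, 80), (4, 80), (6, 76), (8, 72), (10, 70), (12, 71), (14, 72), (16, 72), (18, 72), (20, 76), (22, 87), (24, 101), (26, 113), (28, 118), (30, 119), (32, 118), (34, 118)]
jar 56.5
blue 25.9
amber 5.7
roll 5.7
bowl 5.8
wash 5.7
control 7.8
```

```bash
python3 -m crank '[{"dx":0,"dy":5,"dz":-2,"spin":0},{"dx":0,"dy":5,"dz":0,"spin":0},{"dx":0,"dy":5,"dz":0,"spin":0},{"dx":0,"dy":5,"dz":0,"spin":0},{"dx":0,"dy":5,"dz":0,"spin":0},{"dx":0,"dy":5,"dz":0,"spin":0},{"dx":0,"dy":0,"dz":0,"spin":0}]' 0 60
python3 - <<'E'
from h import *
im=snap("scene","s10.png"); tm=snap("top","t10.png")
gr=lambda f:cv2.cvtColor(cv2.imread("pics/"+f),cv2.COLOR_BGR2GRAY).astype(float)
a,b=gr("s10.png"),gr("s6.png"); t,t0,s0=gr("t10.png"),gr("t0.png"),gr("s0.png")
D=lambda A,B,u,v,r=14:np.abs(A[v-r:v+r,u-r:u+r]-B[v-r:v+r,u-r:u+r]).mean().round(1)
print("scene jar",D(a,s0,282,211),"blue",D(a,s0,294,163),"wash",D(a,s0,404,280),"amber",D(a,s0,165,396),"roll",D(a,s0,138,362))
print("tray now vs after clip",D(a,b,257,303,40),"ctrl",D(a,b,100,300))
print("top jar",D(t,t0,314,287,10))
E
```

```text
time_s: 52.2
ee_pos: [441.2, 300.1, 214.3]
tcp_rot: [0.145, -3.138, -0.001]
ft_force: [0.4, -0.4, 0.3]
grip_width: 0.0
finger_force: 0.0
scene jar 1.8 blue 16.3 wash 1.8 amber 2.2 roll 2.0
tray now vs after clip 8.4 ctrl 8.7
top jar 11.8
```

```bash
python3 -c "
from h import *
print(env.sign_off())"
```

```text
the job is handed in; nothing more can be done
None
```

The job is handed in: all four sides stand upright, both tubes present are snapped into their own clips (tray y = +56 and -56 mm; the third slot was empty from the start), and the drawer was pushed shut to a hard stop, though I read its seating from force and pixel measurements rather than by eye.

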